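# Clamp a drawer side in the quick-release vise

## Robot

A 6-joint arm with a two-finger parallel gripper is mounted at the origin on the work surface. World frame = base frame: x ahead of the robot, y to its left, z up, the work surface at z = 0. Lengths are in m, angles in rad, forces in N, time in s.
With the tool pointing down it reaches from about 0.25 to 0.725 m from the base axis. Payload 4 kg.
Tool frame: the origin (TCP) lies midway between the tips of the shut fingers; the grasp point (between the pads) lies 19 mm behind it; z points along the fingers, y is the line along which they close (so a half turn about z gives the same grasp; the last joint's range is limited). The gripper opens to 85 mm and grips with 20 to 120 N. Pads are 22 mm wide; open, the fingers measure 114 mm over their backs; the gripper's body (76 mm by 85 mm) begins 54 mm behind the grasp point. The pads swing forward as they close: fully open they stand 13 mm farther back than shut.
Start: joints at [1.11, 0.241, 0.005, 1.335, 0, 1.571], TCP at [0.222, 0.448, 0.231] pointing down, gripper open.
Joint ranges: [-2.72, 2.72], [-1.05, 1.87], [-1.09, 1.28], [-1.99, 2.15], [-1.42, 1.44], [-3.14, 3.14]. Speed limits (rad/s): [2.79, 2.79, 3.14, 3.14, 3.14, 3.14].

## Interface

Orientations are given as a unit quaternion [x, y, z, w].
In Python, from rig import * gives the robot as it stands. The module is installed in compiled form; this text tells all that it offers.
- The arm moves only by the tool move_arm, never from a script. Its argument "steps" is a list of rows, each a list of 5 numbers: the shift along the world's x, y, z in cm, then the turn about the world's z in degrees, then the opening, from 0 (shut) to 1 (fully open). In form: [[x, y, z, turn, hand], ...]. A call has 1 to 12 rows; each row is the pose to reach, as a shift and turn from the pose commanded when the call began; what a row does not reach only later rows make up. A row lasts 1/10 s, in which the tool goes at most 50 mm and 8.59 degrees, less where a joint would pass 70% of its speed; a pose out of reach is approached as far as the arm can. A call with a gripper value outside its range is refused whole. The fingers move at their own pace and stop on an object; "squeeze" is the grip in N (left out, the last holds). Time passes only in rows, so rows that repeat a pose let the fingers close. It gives the time, the measured TCP pose, the force, the opening and the grip force at its end, in the units of the state.
- state(): the state, without advancing time (a new reading comes with each control period).
- camera(name): name is "scene" or "top" or "wrist"; returns the picture (480x640x3 uint8, blue, green, red); there is no depth.
- camera_params(name): a dict with "fx", "fy", "cx", "cy" (pixels), "R" (3x3) and "t" (3): a world point X has camera coordinates R X + t; the wrist camera has in their place "hand_eye" (4x4, takes a point from camera to tool coordinates, whose origin is the TCP and whose axes are the flange's). Camera axes: x right, y down, z forward; pixel columns grow to the right and rows downward; lengths in m; the calibration is good to about 2 mm. A picture is of the moment at which its call begins: read the wrist's pose just before it. camera_params takes no time and is no camera call.
- job_done(): hands the job in; it is judged then, once.
Trained networks look in the newest picture that a camera, given by its name, has taken for a name from the list of things; names that differ only in an ending like _2 or _b are one class to them, and where a whole thing is asked for, a point or a joint stands for the part that bears it (a point fixed in the world has none). Each returns a list of dicts, best first, with "conf" (0 to 1); they miss things now and then, are a little off and sometimes report something else, mostly with a low value. They report only what shows in the picture. A call takes as long as a camera call.
- find_in(target, camera): "rect" ([centre column, centre row, width, height] in pixels, round what is visible of it).
The state is a dict: "time": time; "q": joint angles; "joint_velocities": joint speeds; "effort": joint torques, N m; "eef_pos": TCP position; "eef_rot": TCP orientation; "wrist_force": force on the tool from outside, world axes, zero at the start; "moment": the same for the moment, N m; "grip_width": finger opening in m; "finger_force": force on a finger pad.
Only numpy, scipy, OpenCV 4.12 (cv2) and the standard library are available. Lean on these libraries where they do the work, as an engineer would, in place of code of your own. Each camera call takes 0.05 s, during which the arm holds its last target. There are 200 camera calls.

## Task

Clamp the drawer side that stands on the vise's guide bars, for planing its upper edge: hold the quick-release lever right down and slide the front jaw gently in until it nips the board square against the rear jaw, let the lever go so that the half nut catches, then turn the screw clockwise by its bar until the board is held hand-tight - firm, but without bruising the soft wood. Do not force anything, keep the board standing on the bars, and leave the other tools where they lie.

Things in the scene. Friction and masses are not known exactly. Their poses are not given: they have to be found in the camera images.
- vise: Small bench on the table, upper face 160 mm up, with a quick-release front vise on its edge towards the robot. Origin on the table below the middle of the rear jaw's face (plane x=0, 175 mm wide, 107-160 mm up). x away from the robot along the screw, y left, z up. Front jaw slides on two 20 mm guide bars, 55 mm either side of the middle, their tops 107 mm up.
- pad_face (a point): Middle of the front jaw's face (towards the board), 134 mm up. Behind it, towards the robot: 10 mm springy cork, 25 mm wood, 12 mm iron casting, so the casting's flat front is 47 mm on the robot's side of this point. Jaw 175 mm wide, top 160 mm up. The jaw is locked while the half nut is on the screw; with the lever held right down it slides freely along the vise's x at about 4 N. Open at most 100 mm.
- jaw_pad: The front jaw's cork facing, 10 x 175 x 51 mm; pressed against the board it gives like a spring, about 90 N per mm. Origin at table height below the middle of its face; axes as the vise's.
- lever (a joint): Quick-release lever, rad: 0 at rest (half nut sprung onto the screw), 0.25 held right down; the nut is off the screw above 0.19. Sprung: at its pad about 5 N starts it, 9 N holds it down on its stop; let go, it comes up by itself. The nut may then ride on a thread crest until up to half a turn of the screw lets it drop in.
- lever_pad (a point): Middle of the top of the lever's flat pad (34 x 34 x 6 mm), left of the screw boss, 84 mm left of the screw axis, 112 mm up at rest. The casting's flat front is 20 mm beyond it along the vise's x, so a finger pressing the pad down can also push the jaw. Pivot axis along x, 54 mm to its right; right down, the pad is 14 mm lower.
- screw (a joint): Screw angle, rad, 0 = bar level; grows clockwise seen from the robot = tightening, 12 mm a turn. Once the lever is let go the first 0 to 1/2 turn may idle until the nut bites. Push square to the bar at an end ball: 6.9 N turns it free, 9.3 N with the board held at 100 N, 11 N at 170 N (hand-tight, right, 0.2 turn past the nip), 13 N at 260 N (bruises). A halted push eases by 1 N. Stays as left.
- screw_hub (a point): Centre of the tommy bar on the screw axis, 95 mm up, 70 mm on the robot's side of the casting's front. The bar is a 12 mm steel rod across the 34 mm screw head, with a 20 mm steel ball at either end, ball centres 80 mm from this point. It turns in the upright plane square to the screw.
- bar_end (a point): Centre of one of the tommy bar's two end balls (the right-hand one when joint screw is 0); the other is opposite it.
- board: The work: a planed spruce drawer side, 22 mm thick (x), 260 mm long (y), 70 mm high (z), 0.17-0.34 kg, standing on edge on the guide bars between the jaws, not yet square or against the rear jaw. Origin: centre of its underside, 107 mm up. Held against the rear jaw its origin is at vise x = -11 mm.
- block_plane: Bystander: an iron block plane, 160 x 50 x 50 mm, on the bench top. Origin: centre of its sole.
- try_square: Bystander: a try square, wooden stock 115 mm and steel blade 150 mm, flat on the bench top. Origin under the stock's middle.
- pencil: Bystander: a flat carpenter's pencil, 160 mm, on the bench top.
- mallet: Bystander: a wooden mallet lying on the table to the right of the vise, head 70 x 120 x 85 mm, 290 mm long. Origin under its handle.
- chisel: Bystander: a wood chisel, 240 mm, lying on the table to the left of the vise.

How it is judged:
On the way, in this order (a step that is already met when the one before it is completed fails the run):
1. with the lever held down (above 0.2 rad) the front jaw has been slid in until it nips the board (more than 2 N) square against the rear jaw (value of joint lever above 0.2 rad and contact force between jaw_pad and board above 2 N and x of board in the frame of vise above -0.014 m and angle between the x axis of board and the x axis of vise, either way round below 0.04 rad), for 0.1 s.
2. the lever has been let go and is up (below 0.06 rad), with the front jaw still within 8 mm of the board (value of joint lever below 0.06 rad and x of pad_face in the frame of vise above -0.03 m), for 0.1 s.
At the end, for the whole second after the job is handed in: The board is clamped with 100 to 260 N, at rest, upright (0.05 rad), square to the jaws (0.04 rad), against the rear jaw (3 mm), at the height of the guide bars (4 mm) and within 50 mm of the jaws' middle; the quick-release lever is up (below 0.06 rad) (contact force between jaw_pad and board above 100 N and value of joint lever below 0.06 rad and angle between board's own z axis and vertical below 0.05 rad and angle between the x axis of board and the x axis of vise, either way round below 0.04 rad and x of board in the frame of vise above -0.014 m and z of board in the frame of vise between 0.103 and 0.111 m and y of board in the frame of vise between -0.05 and 0.05 m and linear speed of board below 0.01 m/s); the robot touches nothing.
It fails at once if the board is squeezed with more than 260 N, which bruises the soft wood (contact force between jaw_pad and board above 260 N).
It fails at once if the free-sliding jaw (lever down) is shoved against the board with more than 40 N (value of joint lever above 0.1 rad and contact force between jaw_pad and board above 40 N).
It fails at once if the vise is forced: more than 45 N from the robot on any part of it (contact force between any of the fingers, the arm and vise above 45 N).
It fails at once if another tool is moved by more than 30 mm (distance of any of block_plane, try_square, pencil, mallet, chisel from where it was at the start of the episode above 0.03 m).
It also fails if it takes over 64 s, if anything falls off the work surface, if the arm or the gripper's body presses on something with over 40 N, if the wrist force passes 120 N, or if a joint passes its speed limit or range.

## Working session

There is one attempt and no reset: what is moved stays moved. The work goes in short steps, Python scripts to look and compute and a tool call to move; the robot and the scene stay as the last step left them, time stands still between calls to the robot, and variables do not carry over. Pictures are saved under pics/ and viewed, at most 10 in all, crops included, and the job is handed in when it is done.

Besides the shell and the picture viewer there is one more tool, called after "Request:" in YAML: its name, and indented under it one key for each argument. move_arm: Moves the arm, as the interface text tells. Its arguments: {"type":"object","properties":{"steps":{"type":"array","items":{"type":"array","items":{"type":"number"}}},"squeeze":{"type":"number"}},"required":["steps"]}

```bash
mkdir -p pics; python3 - <<'E'
from rig import *
import cv2
s=state(); print({k:(v if not hasattr(v,'round') else v) for k,v in s.items()})
for c in ["scene","top"]:
    im=camera(c); cv2.imwrite(f"pics/{c}0.png",im); p=camera_params(c); print(c,p)
    for n in ["vise","jaw_pad","lever_pad","screw_hub","bar_end","board"]:
        print(n,[(round(d['conf'],2),[round(float(v),1) for v in d['rect']]) for d in find_in(n,c)[:3]])
print(camera_params("wrist"))
E
```

```text
{'time': 0.0, 'q': array([1.10998775e+00, 2.41438396e-01, 3.70194503e-03, 1.33517646e+00,
       2.31062744e-05, 1.57080678e+00]), 'joint_velocities': array([ 0.00025086,  0.00083452,  0.0014196 , -0.00161555,  0.00102965,
        0.00113178]), 'effort': array([-1.18573655e-03, -3.72324729e+01,  2.52404022e+01,  1.70134770e-02,
       -9.62874469e-05, -1.60056817e-05]), 'eef_pos': array([0.222048  , 0.4472818 , 0.23039175]), 'eef_rot': array([ 2.28376120e-01,  9.73572405e-01, -1.02768911e-03, -2.52925918e-04]), 'wrist_force': array([0.1196411 , 0.16010521, 0.05365766]), 'moment': array([ 0.00059969, -0.02668705,  0.00100205]), 'finger_force': 0.0, 'grip_width': 0.08537256950460251}
scene {'fx': 559.1379621358844, 'fy': 559.1379621358844, 'cx': 319.9001517885234, 'cy': 235.63191273012532, 'R': array([[ 2.37255854e-01,  9.71447163e-01,  2.63947684e-04],
       [ 6.98453597e-01, -1.70393973e-01, -6.95074432e-01],
       [-6.75183110e-01,  1.65094833e-01, -7.18937733e-01]]), 't': array([-0.16803245, -0.30823214,  1.85776614])}
vise [(0.77, [375.9, 299.8, 245.3, 198.1])]
jaw_pad [(0.96, [
[... 656 characters left out ...]
, 29.6, 65.5])]
jaw_pad [(0.37, [338.0, 136.3, 45.6, 71.8])]
lever_pad [(0.84, [271.1, 236.6, 28.9, 63.8])]
screw_hub [(0.63, [298.7, 272.2, 70.2, 17.0])]
bar_end [(0.65, [297.0, 273.9, 70.3, 28.6])]
board [(0.88, [289.4, 209.2, 112.1, 26.3])]
{'fx': 409.09613244494153, 'fy': 409.09613244494153, 'cx': 322.1676449300916, 'cy': 242.4385567534013, 'hand_eye': array([[ 5.97604986e-04, -9.65285594e-01, -2.61196029e-01,
         6.47830466e-02],
       [ 9.99999767e-01,  4.91015227e-04,  4.73341510e-04,
        -3.08972774e-04],
       [-3.28658513e-04, -2.61196251e-01,  9.65285663e-01,
        -1.42618058e-01],
       [ 0.00000000e+00,  0.00000000e+00,  0.00000000e+00,
         1.00000000e+00]])}
```

```bash
python3 - <<'E'
import cv2
a=cv2.imread("pics/top0.png")[90:330,160:480]; cv2.imwrite("pics/topc.png",cv2.resize(a,(800,600),interpolation=cv2.INTER_CUBIC))
a=cv2.imread("pics/scene0.png")[150:390,220:540]; cv2.imwrite("pics/scenec.png",cv2.resize(a,(800,600),interpolation=cv2.INTER_CUBIC))
E
```

```text
(no output)
```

View pics/topc.png

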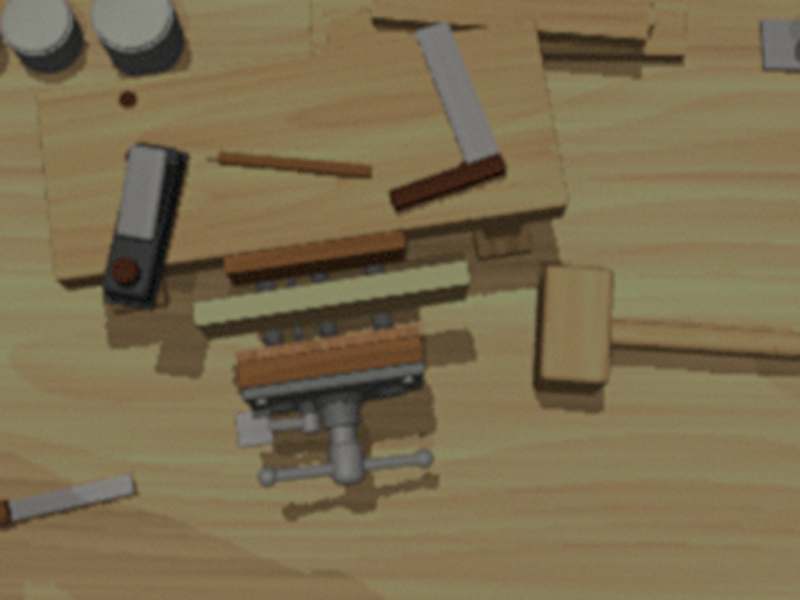

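View pics/scenec.png

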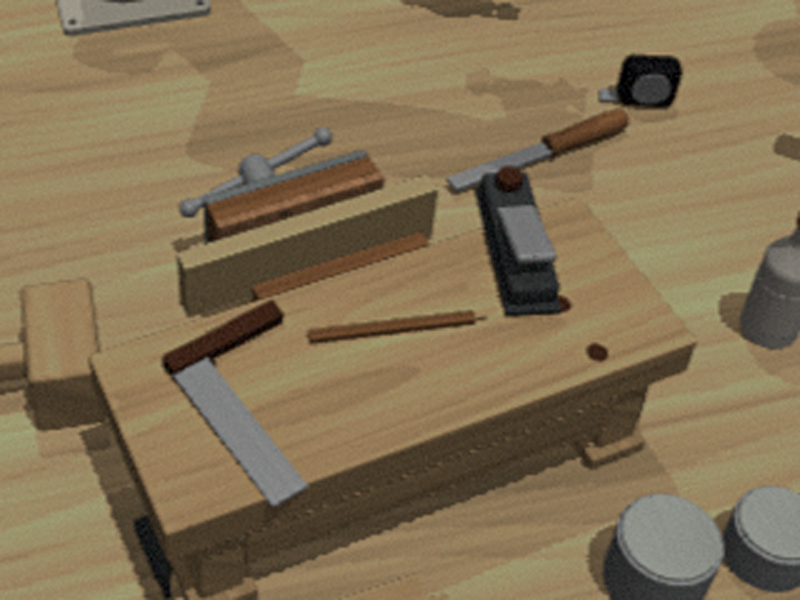

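The top crop shows the vise turned slightly. The lever pad is at about (254,428), the bar balls at (267,477) and (425,458), the rear jaw at x 228–404 and the front jaw at x 238–422. The mallet is on the right and the chisel on the left, both clear. I'll back-project these points.

```bash
cat > h.py <<'E'
import numpy as np
from rig import *
def bp(c,u,v,z):
    p=camera_params(c); R=np.array(p['R']); t=np.array(p['t'])
    d=R.T@np.array([(u-p['cx'])/p['fx'],(v-p['cy'])/p['fy'],1]); o=-R.T@t
    return o+d*(z-o[2])/d[2]
def pj(c,X):
    p=camera_params(c); x=np.array(p['R'])@X+np.array(p['t']); return np.array([p['fx']*x[0]/x[2]+p['cx'],p['fy']*x[1]/x[2]+p['cy']])
E
python3 - <<'E'
from h import *
def T(n,u,v,z): r=bp("top",160+(u+.5)/2.5-.5,90+(v+.5)/2.5-.5,z); print(n,r.round(4)); return r
def S(n,u,v,z): r=bp("scene",220+(u+.5)/2.5-.5,150+(v+.5)/2.5-.5,z); print(n,'S',r.round(4)); return r
l=T("ballL",267,477,.095); r=T("ballR",425,458,.095); print(np.linalg.norm(l-r),np.degrees(np.arctan2(*(-(r-l))[:2]))); 
T("hub",346,467.5,.095); T("leverpad",254,428,.112)
T("rearFL",226,257,.16);T("rearFR",403,235,.16);T("rearNL",230,271,.16);T("rearNR",405,249,.16)
T("frontNL",240,391,.16);T("frontNR",421,363,.16);T("frontFL",238,352,.16);T("frontFR",418,325,.16)
T("boardFL",195,303,.177);T("boardFR",466,263,.177);T("boardNL",199,324,.177);T("boardNR",468,282,.177)
for z in (.085,.095,.105):
  S("ballR",189,208,z);S("ballL",324,135,z)
# stereo for balls
def tri(a,b):
    A=[];B=[]
    for c,(u,v) in (("top",a),("scene",b)):
        o=bp(c,u,v,.3); q=bp(c,u,v,0); d=(q-o)/np.linalg.norm(q-o); P=np.eye(3)-np.outer(d,d); A.append(P);B.append(P@o)
    return np.linalg.lstsq(np.vstack(A),np.hstack(B),rcond=None)[0].round(4)
t=lambda u,v:(160+u/2.5-.3,90+v/2.5-.3); s=lambda u,v:(220+u/2.5-.3,150+v/2.5-.3)
print("L",tri(t(267,477),s(324,135)),"R",tri(t(425,458),s(189,208)))
E
```

```text
ballL [0.4757 0.136  0.095 ]
ballR [ 0.4959 -0.0189  0.095 ]
0.1561989078209538 -7.404170454880468
hub [0.4858 0.0586 0.095 ]
leverpad [0.5218 0.1481 0.112 ]
rearFL [0.6803 0.174  0.16  ]
rearFR [0.7035 0.0046 0.16  ]
rearNL [0.6664 0.1697 0.16  ]
rearNR [0.6895 0.0026 0.16  ]
frontNL [0.5503 0.1563 0.16  ]
frontNR [ 0.5785 -0.0133  0.16  ]
frontFL [0.5875 0.1594 0.16  ]
frontFR [ 0.615  -0.0103  0.16  ]
boardFL [0.6306 0.1988 0.177 ]
boardFR [ 0.6713 -0.0548  0.177 ]
boardNL [0.6105 0.1943 0.177 ]
boardNR [ 0.6529 -0.0567  0.177 ]
ballR S [ 0.5115 -0.0176  0.085 ]
ballL S [0.4374 0.1487 0.085 ]
ballR S [ 0.5211 -0.0193  0.095 ]
ballL S [0.4478 0.1454 0.095 ]
ballR S [ 0.5307 -0.021   0.105 ]
ballL S [0.4581 0.1421 0.105 ]
L [0.4738 0.135  0.1203] R [ 0.4987 -0.0174  0.0721]
```

Stereo puts the left ball at z≈0.120 and the right at z≈0.072, so the screw starts near +0.3 rad. The vise yaw is about 9.2°, and the hub is near (0.486, 0.059). The lever pad is near (0.522, 0.149). I'm moving over the pad with the fingers shut.

Request:
move_arm:
  steps:
    - [3,-3,0,4,0]
    - [6,-6,0,8,0]
    - [9,-9,0,12,0]
    - [12,-12,0,16,0]
    - [15,-15,0,18,0]

```text
time: 1.2
eef_pos: [0.3733, 0.2966, 0.2315]
eef_rot: [0.072, 0.997, 0.0, 0.0]
wrist_force: [0.5, 0.5, 0.2]
grip_width: 0.0123
finger_force: 0.0
```

```bash
python3 -c "
from rig import *
s=state();print(s['q'],s['eef_pos'],s['eef_rot'])"
```

```text
[ 6.71461491e-01  1.94182727e-01 -5.38334907e-02  1.32217487e+00
  2.73577367e-06  8.15682529e-01] [0.37330985 0.29664642 0.23150265] [7.20480363e-02 9.97401117e-01 2.05857469e-04 2.21819827e-04]
```

Request:
move_arm:
  steps:
    - [3,-3,0,4,0]
    - [6,-6,0,8,0]
    - [9,-9,0,12,0]
    - [12,-12,0,16,0]
    - [15.3,-14.7,-1,17.5,0]
    - [15.3,-14.7,-5,17.5,0]
    - [15.3,-14.7,-7,17.5,0]
    - [15.3,-14.7,-8,17.5,0]
    - [15.3,-14.7,-8,17.5,0]

```text
time: 2.1
eef_pos: [0.5243, 0.1506, 0.1499]
eef_rot: [-0.079, 0.997, -0.0, -0.002]
wrist_force: [0.4, 0.4, 0.5]
grip_width: 0.0003
finger_force: 0.0
```

```bash
python3 - <<'E'
from h import *
import cv2
s=state();print(s['q'],s['eef_pos'],s['eef_rot'],s['wrist_force'])
a=camera("wrist");cv2.imwrite("pics/w1.png",a)
p=camera_params("wrist");H=np.array(p['hand_eye'])
from scipy.spatial.transform import Rotation as Ro
R=Ro.from_quat(s['eef_rot']).as_matrix()
def pw(X):
    c=np.linalg.inv(H)@np.r_[R.T@(np.array(X)-s['eef_pos']),1]; return (p['fx']*c[0]/c[2]+p['cx'],p['fy']*c[1]/c[2]+p['cy'])
print(pw([.522,.149,.112]),pw([.486,.059,.095]),pw(s['eef_pos']))
E
```

```text
[ 2.79701463e-01  3.79597156e-01 -1.76972968e-02  1.17668183e+00
  1.89250996e-05  1.20859055e-01] [0.52431101 0.15060442 0.14992045] [-7.93376202e-02  9.96846535e-01 -3.07042895e-04 -1.56007679e-03] [0.35707732 0.43000965 0.46631241]
(np.float64(321.52059325071525), np.float64(271.2007703059565)) (np.float64(146.38132555496944), np.float64(160.03339476303879)) (np.float64(324.6189558474792), np.float64(310.2831038727427))
```

View pics/w1.png

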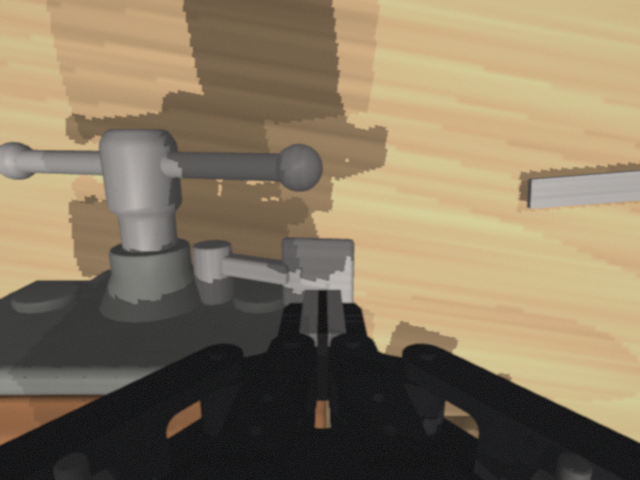

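The lever pad shows at (318,275) against a predicted (321,271), so it lies right under the fingertip and the yaw is good. I'm pressing it down now.

Request:
move_arm:
  steps:
    - [0,0,-2,0,0]
    - [0,0,-3.2,0,0]
    - [0,0,-3.6,0,0]
    - [0,0,-4,0,0]
    - [0,0,-4.4,0,0]
    - [0,0,-4.8,0,0]
    - [0,0,-5.0,0,0]
    - [0,0,-5.0,0,0]

```text
time: 2.95
eef_pos: [0.5259, 0.1525, 0.1026]
eef_rot: [-0.08, 0.997, 0.002, 0.001]
wrist_force: [-2.5, 3.2, 5.1]
grip_width: 0.0002
finger_force: 3.1
```

Request:
move_arm:
  steps:
    - [0,0,-0.2,0,0]
    - [0,0,-0.4,0,0]
    - [0,0,-0.6,0,0]
    - [0,0,-0.6,0,0]

```text
time: 3.35
eef_pos: [0.5266, 0.1531, 0.0982]
eef_rot: [-0.08, 0.997, 0.002, 0.002]
wrist_force: [-4.0, 4.6, 11.2]
grip_width: -0.0002
finger_force: 6.1
```

Request:
move_arm:
  steps:
    - [0,0,-0.2,0,0]
    - [0.2,0.03,-0.3,0,0]
    - [0.4,0.06,-0.3,0,0]
    - [0.6,0.1,-0.3,0,0]
    - [0.8,0.13,-0.3,0,0]
    - [1.0,0.16,-0.3,0,0]
    - [1.0,0.16,-0.3,0,0]

```text
time: 4.05
eef_pos: [0.5386, 0.1551, 0.0975]
eef_rot: [-0.08, 0.997, 0.003, 0.005]
wrist_force: [-4.1, 4.5, 20.0]
grip_width: -0.0001
finger_force: 10.3
```

The fx of about −4 N shows the jaw sliding. I'm carrying on with a slightly lighter press.

Request:
move_arm:
  steps:
    - [0.3,0.05,0.1,0,0]
    - [0.6,0.1,0.1,0,0]
    - [0.9,0.14,0.1,0,0]
    - [1.2,0.19,0.1,0,0]
    - [1.5,0.24,0.1,0,0]
    - [1.8,0.29,0.1,0,0]
    - [2.1,0.34,0.1,0,0]
    - [2.4,0.39,0.1,0,0]
    - [2.4,0.39,0.1,0,0]

```text
time: 4.95
eef_pos: [0.5618, 0.1588, 0.0978]
eef_rot: [-0.08, 0.997, 0.002, 0.004]
wrist_force: [-4.4, 4.4, 16.9]
grip_width: -0.0001
finger_force: 8.8
```

```bash
python3 - <<'E'
from rig import *
import cv2
s=state();print(s['wrist_force'],s['moment'],s['eef_pos'])
a=camera("top")[90:330,160:480]; cv2.imwrite("pics/t2.png",cv2.resize(a,(800,600),interpolation=cv2.INTER_CUBIC))
E
```

```text
[-4.37351668  4.36437516 16.86255953] [0.84873417 0.82604696 0.05815715] [0.56175586 0.15881763 0.09781691]
```

View pics/t2.png

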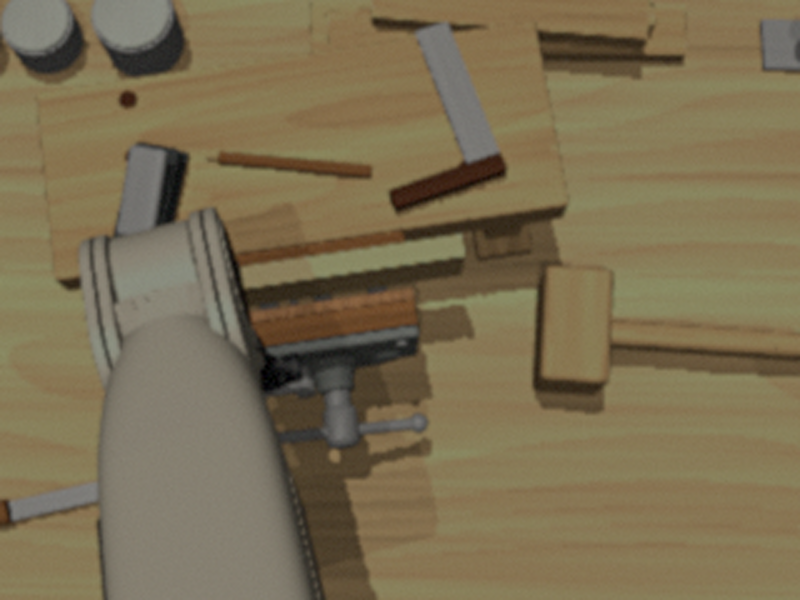

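```bash
python3 - <<'E'
from h import *
import cv2
a=camera("top"); p=a[170:240,255:355]; cv2.imwrite("pics/t3.png",cv2.resize(p,(800,560),interpolation=cv2.INTER_CUBIC))
b=camera("scene"); p=b[190:290,270:420]; cv2.imwrite("pics/s3.png",cv2.resize(p,(800,533),interpolation=cv2.INTER_CUBIC))
E
```

```text
(no output)
```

View pics/t3.png

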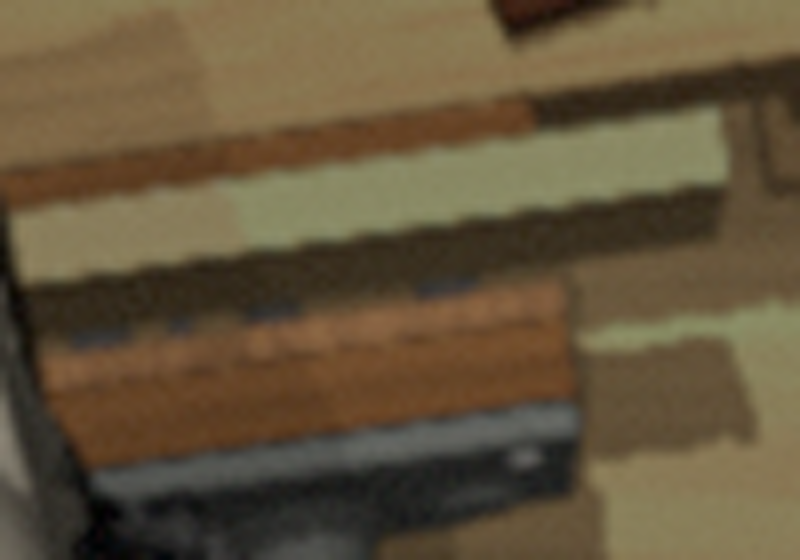

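View pics/s3.png

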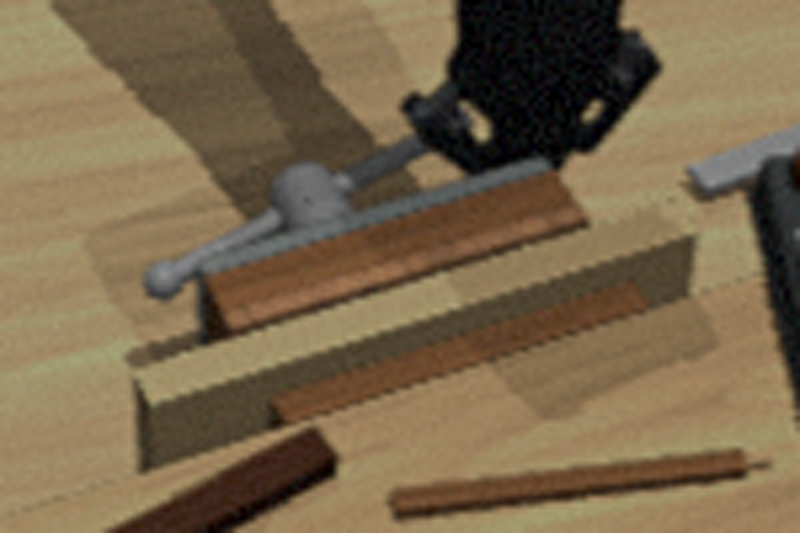

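The board rode along with the guide bars, since it moved about 22 mm and bars still show between the cork and the board. It's upright and nothing else is touching it. I'm working out the remaining travel.

```bash
python3 - <<'E'
from h import *
g=lambda u,v,z: bp("top",255+u/8-.44,170+v/8-.44,z)
ex=np.array([.987,.160,0])
for n,u,v,z in [("corkL",40,355,.16),("corkR",560,280,.16),("boardNL",20,285,.177),("boardNR",728,185,.177),("boardFR",722,108,.177),("boardFL",10,210,.177)]:
    X=g(u,v,z); print(n,X.round(4),(ex@X).round(4))
for X in ([.6664,.1697,.16],[.6895,.0026,.16],[.601,.0745,.16]): print(ex@np.array(X))
E
```

```text
corkL [0.6277 0.1497 0.16  ] 0.6435
corkR [ 0.6519 -0.0045  0.16  ] 0.6427
boardNL [0.6447 0.1539 0.177 ] 0.661
boardNR [ 0.6767 -0.0536  0.177 ] 0.6593
boardFR [ 0.7002 -0.0518  0.177 ] 0.6828
boardFL [0.6674 0.1576 0.177 ] 0.684
0.6848888
0.6809525
0.6051070000000001
```

Request:
move_arm:
  steps:
    - [0.25,0.04,0,0,0]
    - [0.5,0.08,0,0,0]
    - [0.75,0.12,0,0,0]
    - [1.0,0.16,0,0,0]
    - [1.2,0.19,0,0,0]
    - [1.4,0.22,0,0,0]
    - [1.4,0.22,0,0,0]

```text
time: 5.8
eef_pos: [0.5758, 0.1611, 0.0979]
eef_rot: [-0.08, 0.997, 0.002, 0.004]
wrist_force: [-4.5, 3.3, 15.5]
grip_width: 0.0002
finger_force: 8.4
```

Request:
move_arm:
  steps:
    - [0.1,0.02,-0.05,0,0]
    - [0.2,0.03,-0.05,0,0]
    - [0.3,0.05,-0.05,0,0]
    - [0.4,0.06,-0.05,0,0]
    - [0.5,0.08,-0.05,0,0]
    - [0.5,0.08,-0.05,0,0]

```text
time: 6.4
eef_pos: [0.5803, 0.1618, 0.0977]
eef_rot: [-0.08, 0.997, 0.002, 0.003]
wrist_force: [-4.9, 3.4, 19.4]
grip_width: -0.0004
finger_force: 9.4
```

Request:
move_arm:
  steps:
    - [0.1,0.02,0,0,0]
    - [0.2,0.03,0,0,0]
    - [0.2,0.03,0,0,0]

```text
time: 6.7
eef_pos: [0.5807, 0.1619, 0.0975]
eef_rot: [-0.08, 0.997, 0.002, 0.002]
wrist_force: [-8.2, 1.6, 21.2]
grip_width: -0.0004
finger_force: 10.7
```

Request:
move_arm:
  steps:
    - [0.1,0.02,0.05,0,0]
    - [0.2,0.03,0.05,0,0]
    - [0.2,0.03,0.05,0,0]
    - [0.2,0.03,0.05,0,0]

```text
time: 7.1
eef_pos: [0.5808, 0.1619, 0.0975]
eef_rot: [-0.08, 0.997, 0.002, -0.0]
wrist_force: [-12.1, 3.4, 22.4]
grip_width: -0.0001
finger_force: 11.0
```

The board is nipped at about 8 N. I'm letting the lever up while still holding the jaw in.

Request:
move_arm:
  steps:
    - [0,0,0.5,0,0]
    - [0,0,1.0,0,0]
    - [0,0,1.5,0,0]
    - [0,0,2.0,0,0]
    - [0,0,2.5,0,0]
    - [0,0,2.5,0,0]
    - [0,0,2.5,0,0]

```text
time: 7.8
eef_pos: [0.5825, 0.1599, 0.118]
eef_rot: [-0.079, 0.997, -0.0, -0.0]
wrist_force: [0.1, -1.1, -0.1]
grip_width: -0.0002
finger_force: 0.0
```

Request:
move_arm:
  steps:
    - [-2,-0.3,0,0,0]
    - [-3,-0.5,2,0,0]
    - [-4,-2,5,0,0]
    - [-5,-5,8,0,0]
    - [-5,-5,8,0,0]

```text
time: 8.3
eef_pos: [0.5337, 0.108, 0.2026]
eef_rot: [-0.078, 0.997, -0.0, 0.003]
wrist_force: [0.7, 0.8, 0.4]
grip_width: -0.0001
finger_force: 0.0
```

```bash
cat >> h.py <<'E'
from scipy.spatial.transform import Rotation as Ro
def wcam(s):
    p=camera_params("wrist");T=np.eye(4);T[:3,:3]=Ro.from_quat(s['eef_rot']).as_matrix();T[:3,3]=s['eef_pos']
    M=np.linalg.inv(T@np.array(p['hand_eye'])); K=np.array([[p['fx'],0,p['cx']],[0,p['fy'],p['cy']],[0,0,1]])
    return K,M
def wproj(s,X):
    K,M=wcam(s); x=K@(M@np.r_[X,1])[:3]; return x[:2]/x[2]
def wbp(s,u,v,z):
    K,M=wcam(s); C=np.linalg.inv(M); d=C[:3,:3]@np.linalg.solve(K,[u,v,1]); o=C[:3,3]; return o+d*(z-o[2])/d[2]
E
python3 - <<'E'
from h import *
import cv2
s=state(); print(s['eef_pos'],s['wrist_force']); cv2.imwrite("pics/w4.png",camera("wrist"))
print("hub",wproj(s,[.5413,.0678,.095]))
E
```

```text
[0.53370852 0.10801218 0.20258823] [0.65160424 0.76308891 0.41440522]
hub [258.97419666 239.28130595]
```

View pics/w4.png

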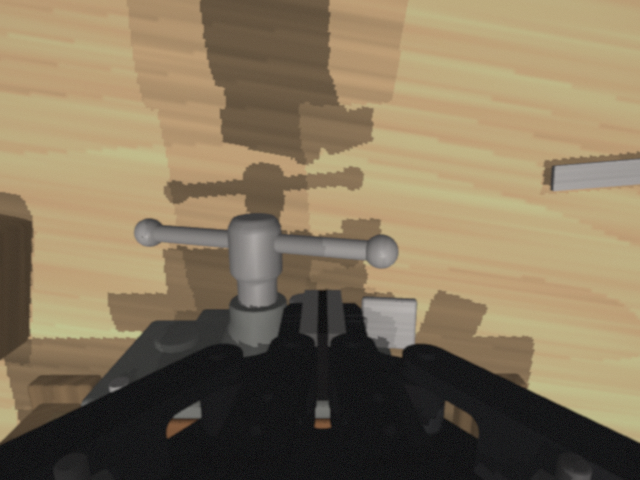

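The image shows the lever pad back up, the hub at (255,238) against a predicted (259,239), the right-hand ball at (148,233) and the left-hand ball at (382,251). I'm fitting the hub and angle.

```bash
cat >> h.py <<'E'
EX=np.array([np.cos(.16),np.sin(.16),0]);EY=np.array([-EX[1],EX[0],0])
def ball(h,th,r=.08): # right-hand ball
    return np.r_[h[:2],.095]-EY*r*np.cos(th)-np.array([0,0,r*np.sin(th)])
def fit(s,R,L,h0=(.5413,.0678),th0=.3):
    from scipy.optimize import least_squares
    f=lambda p: np.r_[wproj(s,ball(p,p[2]))-R,wproj(s,ball(p,p[2],-.08))-L]
    o=least_squares(f,[*h0,th0],x_scale=[.01,.01,.1]); return o.x.round(4),o.fun.round(1)
E
python3 - <<'E'
from h import *
s=state(); x,r=fit(s,(148,233),(382,251)); print(x,r)
print(ball(x,x[2]).round(4),ball(x,x[2],-.08).round(4))
E
```

```text
[0.5418 0.0668 0.2909] [-0.2 -0.3  0.2  0.3]
[ 0.554  -0.0089  0.0721] [0.5296 0.1425 0.1179]
```

Request:
move_arm:
  steps:
    - [1,-4,0,0,0]
    - [1.6,-8,0,0,0]
    - [2.1,-12.1,0,0,0]
    - [2.1,-12.1,-5,0,0]
    - [2.1,-12.1,-9,0,0]
    - [2.1,-12.1,-11,0,0]
    - [2.1,-12.1,-11.8,0,0]
    - [2.1,-12.1,-12.3,0,0]
    - [2.1,-12.1,-12.3,0,0]

```text
time: 9.25
eef_pos: [0.5526, -0.0103, 0.0744]
eef_rot: [-0.08, 0.997, 0.0, -0.001]
wrist_force: [0.6, 1.4, 0.1]
grip_width: 0.0003
finger_force: 0.0
```

Request:
move_arm:
  steps:
    - [0,0.1,-0.3,0,0]
    - [0,0.2,-0.6,0,0]
    - [0,0.2,-0.6,0,0]

```text
time: 9.55
eef_pos: [0.5535, -0.0089, 0.0699]
eef_rot: [-0.079, 0.997, -0.0, 0.0]
wrist_force: [-1.7, -0.4, 4.4]
grip_width: 0.0
finger_force: 1.9
```

```bash
python3 - <<'E'
from h import *
import cv2
s=state(); print(s['eef_pos'],s['wrist_force']); a=camera("wrist"); cv2.imwrite("pics/w5.png",a)
for th in (.29,.4,.5): print(th,wproj(s,ball((.5418,.0668),th)),wproj(s,ball((.5418,.0668),th,-.08)))
print([ (round(d['conf'],2),d['rect']) for d in find_in("bar_end","wrist")])
E
```

```text
[ 0.55350875 -0.00894154  0.06986105] [-1.67998602 -0.4429543   4.41484305]
0.29 [324.59854062 314.09673643] [903.71078157 388.26397065]
0.4 [332.05238239 305.01170685] [937.82500842 408.68047684]
0.5 [340.13258158 297.81219967] [968.34516044 429.27800156]
[]
```

View pics/w5.png

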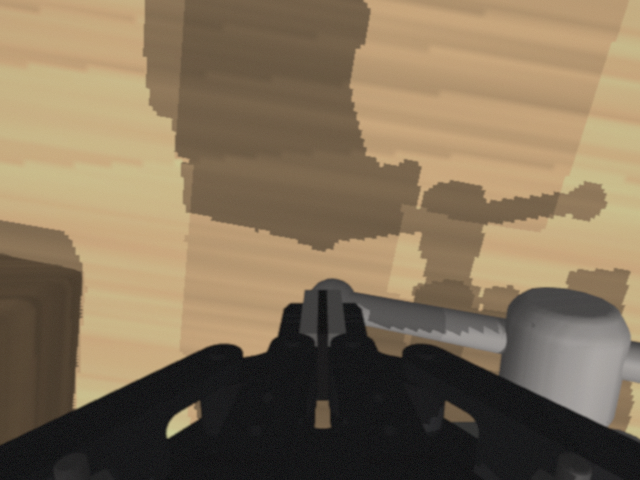

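The fingertip sits on the right-hand ball at (330,290), and the hub head is clear of the linkages. I'm continuing the down-stroke.

Request:
move_arm:
  steps:
    - [0,0.2,-0.4,0,0]
    - [0,0.4,-0.8,0,0]
    - [0,0.6,-1.2,0,0]
    - [0,0.8,-1.6,0,0]
    - [0,0.8,-1.6,0,0]

```text
time: 10.15
eef_pos: [0.5527, -0.0009, 0.0534]
eef_rot: [-0.079, 0.997, -0.0, -0.001]
wrist_force: [-4.9, -0.2, 5.5]
grip_width: 0.0004
finger_force: 2.4
```

Request:
move_arm:
  steps:
    - [0,0,5,0,0]
    - [0,0,10,0,0]
    - [0,0,14.7,0,0]
    - [-0.8,5,14.7,0,0]
    - [-1.6,10,14.7,0,0]
    - [-2.6,15.9,14.7,0,0]
    - [-2.6,15.9,11.5,0,0]
    - [-2.6,15.9,8.7,0,0]
    - [-2.6,15.9,8.7,0,0]

```text
time: 11.05
eef_pos: [0.5243, 0.1582, 0.1362]
eef_rot: [-0.08, 0.997, -0.001, -0.004]
wrist_force: [-0.7, 0.4, 0.3]
grip_width: 0.0
finger_force: 0.0
```

```bash
cat >> h.py <<'E'
def where(h=(.5418,.0668)):
    s=state(); d=s['eef_pos']-np.r_[h,0]; print("t",round(s['time'],2),"ex %.1f ey %.1f z %.1f mm"%(1e3*EX@d,1e3*EY@d,1e3*d[2]),"F ex %.1f ey %.1f z %.1f"%(EX@s['wrist_force'],EY@s['wrist_force'],s['wrist_force'][2])); return s
E
python3 - <<'E'
from h import *
s=where(); a=camera("wrist")
for th in (.6,.7,.8): print(th,wproj(s,ball((.5418,.0668),th)),wproj(s,ball((.5418,.0668),th,-.08)))
print([ (round(d['conf'],2),d['rect']) for d in find_in("bar_end","wrist")])
E
```

```text
t 11.05 ex -2.7 ey 93.0 z 136.2 mm F ex -0.6 ey 0.5 z 0.3
0.6 [ 51.49713198 252.88810992] [251.82631377 321.32828627]
0.7 [ 66.3801031 249.9379172] [235.22065941 329.20073374]
0.8 [ 81.0507269  247.35634155] [215.73092061 337.04439273]
[(0.64, [151.3, 305.1, 217.6, 130.1])]
```

Request:
move_arm:
  steps:
    - [0.3,-0.8,0.1,0,0]
    - [0.4,-1.3,0.7,0,0]
    - [0.5,-1.9,1.4,0,0]
    - [0.6,-2.5,1.8,0,0]
    - [0.7,-3.2,2.2,0,0]
    - [0.8,-3.9,2.6,0,0]
    - [0.95,-4.6,2.9,0,0]
    - [0.95,-4.6,2.9,0,0]

```text
time: 11.95
eef_pos: [0.5373, 0.111, 0.1698]
eef_rot: [-0.079, 0.997, -0.0, 0.0]
wrist_force: [-0.2, 0.8, 0.6]
grip_width: -0.0
finger_force: 0.0
```

```bash
python3 - <<'E'
from h import *
s=where(); a=camera("wrist")
for th in (1.1,1.2,1.3,1.4): print(th,wproj(s,ball((.5418,.0668),th)),wproj(s,ball((.5418,.0668),th,-.08)))
print([ (round(d['conf'],2),d['rect']) for d in find_in("bar_end","wrist")])
E
```

```text
t 11.95 ex 2.6 ey 44.3 z 169.8 mm F ex -0.1 ey 0.8 z 0.6
1.1 [211.54383607 221.6237852 ] [303.61514538 300.24806413]
1.2 [222.72397839 220.64780054] [283.88902208 303.74024313]
1.3 [233.85327139 219.90300394] [262.83750579 306.54573301]
1.4 [244.90354366 219.38579996] [240.91824166 308.56172725]
[(0.87, [264.7, 271.5, 233.8, 109.7])]
```

```bash
python3 - <<'E'
from h import *
s=where(); 
for th in (.4,.5,.6,.7,.8,.9,1.0): print(th,wproj(s,ball((.5418,.0668),th)).round(),wproj(s,ball((.5418,.0668),th,-.08)).round())
import cv2; a=camera("wrist"); cv2.imwrite("pics/w6.png",a[150:400,60:460])
E
```

```text
t 12.05 ex 2.2 ey 45.2 z 169.2 mm F ex -0.5 ey -0.2 z 0.2
0.4 [133. 236.] [384. 268.]
0.5 [144. 233.] [378. 273.]
0.6 [155. 231.] [371. 278.]
0.7 [165. 229.] [362. 283.]
0.8 [177. 227.] [350. 288.]
0.9 [188. 225.] [336. 293.]
1.0 [199. 224.] [320. 298.]
```

View pics/w6.png

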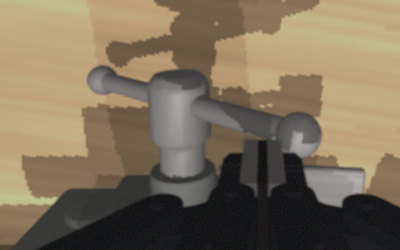

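The ball stayed at θ≈0.69, with the right ball near (160,228) and the left near (358,283). The fingertip is narrower than I assumed and rode over it. I'll redo the side push with the tip lower.

Request:
move_arm:
  steps:
    - [0,0,2,0,0]
    - [-0.7,4.7,2,0,0]
    - [-0.7,4.7,-1.6,0,0]
    - [-0.7,4.7,-3.8,0,0]
    - [-0.6,4.0,-3.8,0,0]
    - [-0.5,3.2,-3.7,0,0]
    - [-0.4,2.7,-3.1,0,0]
    - [-0.35,2.2,-2.5,0,0]
    - [-0.35,2.2,-2.5,0,0]

```text
time: 13.0
eef_pos: [0.5327, 0.1348, 0.1461]
eef_rot: [-0.079, 0.997, 0.002, -0.0]
wrist_force: [-3.1, 4.1, 0.9]
grip_width: 0.0001
finger_force: 2.5
```

```bash
python3 - <<'E'
from h import *
s=where()
E
```

```text
t 13.0 ex 1.8 ey 68.6 z 146.1 mm F ex -2.4 ey 4.6 z 0.9
```

Request:
move_arm:
  steps:
    - [0.1,-0.7,0.4,0,0]
    - [0.2,-1.4,0.7,0,0]
    - [0.3,-2.1,1.0,0,0]
    - [0.45,-2.8,1.4,0,0]
    - [0.55,-3.5,1.6,0,0]
    - [0.65,-4.2,1.7,0,0]
    - [0.8,-5.0,1.8,0,0]
    - [0.8,-5.0,1.8,0,0]

```text
time: 13.8
eef_pos: [0.5421, 0.0853, 0.166]
eef_rot: [-0.079, 0.997, 0.003, 0.002]
wrist_force: [-3.7, 5.5, 7.0]
grip_width: -0.0003
finger_force: 3.9
```

```bash
python3 - <<'E'
from h import *
s=where()
E
```

```text
t 13.8 ex 3.2 ey 18.2 z 166.0 mm F ex -2.7 ey 6.0 z 7.0
```

Request:
move_arm:
  steps:
    - [0.1,-0.6,0.1,0,0]
    - [0.2,-1.2,0.15,0,0]
    - [0.3,-1.8,0.2,0,0]
    - [0.4,-2.5,0.2,0,0]
    - [0.5,-3.3,0.1,0,0]
    - [0.5,-3.3,0.1,0,0]

```text
time: 14.4
eef_pos: [0.5468, 0.0525, 0.1649]
eef_rot: [-0.08, 0.997, 0.003, 0.001]
wrist_force: [-0.8, 7.2, -0.6]
grip_width: -0.0004
finger_force: 2.8
```

```bash
python3 - <<'E'
from h import *
s=where(); a=camera("wrist")
for th in (1.8,1.9,2,2.1): print(th,wproj(s,ball((.5418,.0668),th)).round(),wproj(s,ball((.5418,.0668),th,-.08)).round())
print([ (round(d['conf'],2),d['rect']) for d in find_in("bar_end","wrist")])
E
```

```text
t 14.4 ex 2.6 ey -14.9 z 164.9 mm F ex 0.4 ey 7.2 z -0.6
1.8 [368. 220.] [316. 313.]
1.9 [379. 221.] [295. 310.]
2 [390. 222.] [275. 307.]
2.1 [401. 223.] [257. 303.]
[(0.9, [321.9, 274.3, 163.0, 123.8])]
```

Request:
move_arm:
  steps:
    - [0.1,-0.5,-0.15,0,0]
    - [0.2,-0.9,-0.3,0,0]
    - [0.25,-1.4,-0.45,0,0]
    - [0.3,-1.8,-0.8,0,0]
    - [0.35,-2.2,-1.2,0,0]
    - [0.35,-2.2,-1.2,0,0]

```text
time: 15.1
eef_pos: [0.551, 0.0297, 0.1542]
eef_rot: [-0.079, 0.997, 0.002, 0.002]
wrist_force: [-1.6, 4.2, 4.6]
grip_width: -0.0003
finger_force: 3.1
```

```bash
python3 - <<'E'
from h import *
s=where(); a=camera("wrist")
for th in (2.1,2.2,2.3,2.4): print(th,wproj(s,ball((.5418,.0668),th)).round(),wproj(s,ball((.5418,.0668),th,-.08)).round())
print([ (round(d['conf'],2),d['rect']) for d in find_in("bar_end","wrist")])
E
```

```text
t 15.1 ex 3.1 ey -38.1 z 154.2 mm F ex -0.9 ey 4.4 z 4.6
2.1 [438. 225.] [318. 314.]
2.2 [450. 227.] [300. 309.]
2.3 [462. 229.] [284. 303.]
2.4 [474. 231.] [271. 297.]
[(0.66, [365.6, 280.6, 225.0, 121.4])]
```

Request:
move_arm:
  steps:
    - [0,0.3,0.5,0,0]
    - [0,0.3,2.2,0,0]
    - [0.3,-2.2,2.2,0,0]
    - [0.3,-2.3,1.2,0,0]
    - [0.3,-2.6,0.6,0,0]
    - [0.35,-2.9,0.0,0,0]
    - [0.4,-3.2,-0.5,0,0]
    - [0.4,-3.5,-1.0,0,0]
    - [0.45,-3.6,-1.5,0,0]
    - [0.45,-3.6,-1.5,0,0]

```text
time: 16.2
eef_pos: [0.5577, -0.0132, 0.1403]
eef_rot: [-0.077, 0.997, -0.007, 0.004]
wrist_force: [1.1, -15.5, 17.4]
grip_width: 0.0004
finger_force: 10.6
```

```bash
cat >> h.py <<'E'
def look(r,k=1):
    s=where(); camera("wrist")
    for th in r: print(th,wproj(s,ball((.5418,.0668),th)).round(),wproj(s,ball((.5418,.0668),th,-.08)).round())
    for d in find_in("bar_end","wrist")[:2]: c=d['rect'];print(round(d['conf'],2),"cols %.0f %.0f rows %.0f %.0f"%(c[0]-c[2]/2,c[0]+c[2]/2,c[1]-c[3]/2,c[1]+c[3]/2))
E
python3 -c "
from h import *
look((2.5,2.6,2.7,2.8))"
```

```text
t 16.2 ex 2.9 ey -81.6 z 140.3 mm F ex -1.4 ey -15.5 z 17.4
2.5 [572. 238.] [372. 306.]
2.6 [587. 241.] [358. 299.]
2.7 [602. 245.] [348. 292.]
2.8 [616. 249.] [340. 285.]
0.55 cols 331 613 rows 232 356
```

Request:
move_arm:
  steps:
    - [0,0,1.0,0,0]
    - [0,0,2.0,0,0]
    - [-0.1,0.5,1.5,0,0]
    - [-0.1,0.5,0.8,0,0]
    - [-0.1,0.4,0.3,0,0]
    - [-0.1,0.3,-0.2,0,0]
    - [-0.1,0.3,-0.2,0,0]

```text
time: 17.0
eef_pos: [0.554, -0.0056, 0.1348]
eef_rot: [-0.079, 0.997, -0.002, 0.001]
wrist_force: [-0.3, -4.5, 7.7]
grip_width: 0.0
finger_force: 3.9
```

```bash
python3 -c "
from h import *
look((2.6,2.7,2.8,2.9))"
```

```text
t 17.0 ex 0.5 ey -73.4 z 134.8 mm F ex -1.0 ey -4.4 z 7.7
2.6 [574. 249.] [338. 311.]
2.7 [589. 253.] [327. 303.]
2.8 [603. 257.] [320. 296.]
2.9 [618. 261.] [314. 289.]
```

Request:
move_arm:
  steps:
    - [0,-0.1,-0.5,0,0]
    - [0,-0.2,-1.0,0,0]
    - [0.05,-0.3,-1.5,0,0]
    - [0.05,-0.4,-2.0,0,0]
    - [0.05,-0.4,-2.5,0,0]
    - [0.05,-0.4,-3.0,0,0]
    - [0.05,-0.4,-3.0,0,0]

```text
time: 17.8
eef_pos: [0.5557, -0.0101, 0.1052]
eef_rot: [-0.079, 0.997, -0.003, 0.002]
wrist_force: [1.8, -2.9, 8.2]
grip_width: 0.0001
finger_force: 4.0
```

```bash
python3 -c "
from h import *
where()"
```

```text
t 17.8 ex 1.4 ey -78.1 z 105.2 mm F ex 1.3 ey -3.1 z 8.2
```

Request:
move_arm:
  steps:
    - [0,0,-0.4,0,0]
    - [0,0,-0.8,0,0]
    - [0,0,-0.8,0,0]

```text
time: 18.1
eef_pos: [0.5557, -0.01, 0.0972]
eef_rot: [-0.079, 0.997, -0.002, 0.002]
wrist_force: [2.0, -4.7, 9.4]
grip_width: 0.0001
finger_force: 4.3
```

```bash
python3 -c "
from h import *
where()"
```

```text
t 18.1 ex 1.5 ey -78.0 z 97.2 mm F ex 1.2 ey -5.0 z 9.4
```

Request:
move_arm:
  steps:
    - [0,0.2,-0.3,0,0]
    - [0,0.3,-0.7,0,0]
    - [0,0.3,-0.7,0,0]

```text
time: 18.4
eef_pos: [0.5557, -0.0069, 0.0902]
eef_rot: [-0.079, 0.997, -0.002, 0.002]
wrist_force: [2.0, -5.2, 8.7]
grip_width: -0.0001
finger_force: 4.3
```

```bash
python3 -c "
from h import *
where()"
```

```text
t 18.4 ex 2.0 ey -74.9 z 90.2 mm F ex 1.2 ey -5.4 z 8.7
```

Request:
move_arm:
  steps:
    - [0,0.1,-0.4,0,0]
    - [0,0.2,-0.8,0,0]
    - [0,0.3,-1.2,0,0]
    - [0,0.3,-1.2,0,0]

```text
time: 18.8
eef_pos: [0.5554, -0.0039, 0.0779]
eef_rot: [-0.079, 0.997, -0.002, 0.002]
wrist_force: [1.5, -6.1, 8.2]
grip_width: 0.0001
finger_force: 4.2
```

```bash
python3 -c "
from h import *
where()"
```

```text
t 18.8 ex 2.2 ey -72.0 z 77.9 mm F ex 0.5 ey -6.2 z 8.2
```

Request:
move_arm:
  steps:
    - [0,0.2,-0.4,0,0]
    - [0,0.3,-0.8,0,0]
    - [0,0.3,-0.8,0,0]

```text
time: 19.1
eef_pos: [0.5552, -0.0012, 0.07]
eef_rot: [-0.079, 0.997, -0.003, 0.001]
wrist_force: [0.7, -7.0, 8.7]
grip_width: 0.0001
finger_force: 5.3
```

```bash
python3 -c "
from h import *
where()"
```

```text
t 19.1 ex 2.4 ey -69.3 z 70.0 mm F ex -0.5 ey -7.0 z 8.7
```

The tangential push now reads about 10–11 N, which is hand-tight. I'm retreating and taking a last look.

Request:
move_arm:
  steps:
    - [0,0,2,0,0]
    - [0,0,6,0,0]
    - [0,0,10,0,0]
    - [0,0,14,0,0]
    - [-4,-2,15,0,0]
    - [-8,-4,15,0,0]
    - [-12,-6,15,0,0]
    - [-16,-8,15,0,0]
    - [-20,-10,15,0,0]
    - [-20,-10,15,0,0]

```text
time: 20.1
eef_pos: [0.3482, -0.0994, 0.2176]
eef_rot: [-0.078, 0.997, 0.001, -0.003]
wrist_force: [1.2, -0.4, -0.2]
grip_width: -0.0
finger_force: 0.0
```

```bash
python3 - <<'E'
from h import *
import cv2
where()
a=camera("top")[150:290,200:390]; b=camera("scene")[190:330,270:460]
cv2.imwrite("pics/fin.png",cv2.resize(np.hstack([a,b]),(800,295),interpolation=cv2.INTER_CUBIC))
E
```

```text
t 20.1 ex -217.6 ey -133.3 z 217.6 mm F ex 1.2 ey -0.6 z -0.2
```

View pics/fin.png

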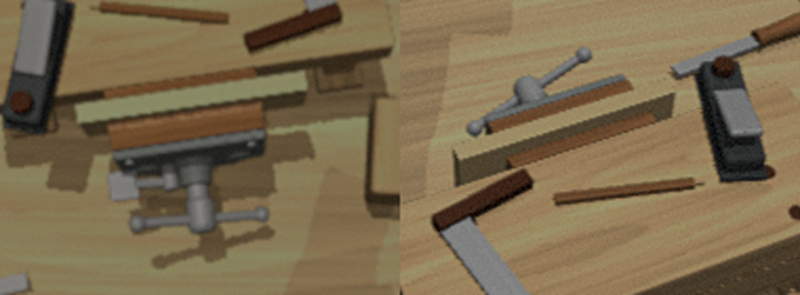

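The board is held square between the two jaws, the lever is up, the other tools look undisturbed and the arm is clear. I'm handing in the job.

```bash
python3 -c "
from rig import *
print(job_done())"
```

```text
the job is handed in; nothing more can be done
None
```

The job is handed in: the board is clamped square against the rear jaw, with an estimated 150–200 N judged from the push on the bar. The lever is up, the other tools look undisturbed and the arm is clear; the judge gave no result.

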